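Clear the key programming bench after a job

ROBOT

A 7-joint arm with a two-finger parallel gripper is mounted at the origin on the work surface. World frame = base frame: x ahead of the robot, y to its left, z up, the work surface at z = 0. Lengths are in m, angles in rad, forces in N, time in s.
With the tool pointing down it reaches from about 0.35 to 0.9 m from the base axis. Payload 19.9 kg.
Tool frame: the origin (TCP) lies at the very end of the fingers, on their centre line; the grasp point (between the pads) lies 19 mm behind it (arm.pinch_z is the distance from the TCP to the grasp point, in m); z points along the fingers, y is the line along which they close (so a half turn about z gives the same grasp; the last joint's range is limited). The gripper opens to 85 mm and grips with 20 to 120 N. Pads are 22 mm wide; open, the fingers measure 114 mm over their backs; the gripper's body (76 mm by 85 mm) begins 54 mm behind the grasp point. The pads swing forward as they close: fully open they stand 13 mm farther back than shut.
Start: joints at [1.21, 0.417, -0.01, 1.614, 0.005, 1.111, -0.053], TCP at [0.196, -0.593, 0.231] pointing down, gripper open.
Joint ranges: [-2.81, 2.81], [-0.39, 2.02], [-1.27, 1.25], [0.06, 2.57], [-1.19, 4.33], [0.19, 2], [-2.82, 2.82]. Speed limits (rad/s): [1.89, 1.89, 2.39, 2.39, 3.01, 3.01, 3.01].

INTERFACE

Orientations are given as [roll, pitch, yaw] about the fixed x, y, z axes, in that order (R = Rz(yaw) Ry(pitch) Rx(roll)).
In Python, from cell import telemetry, optics, workorder, arm gives the robot as it stands.
- The arm moves only by the tool jog_arm, never from a script. Its argument "rows" is a list of rows, each an object of numbers: "dx", "dy", "dz": the shift along the world's x, y, z in m; "roll": the turn about the world's z in degrees; "grip": the opening, from 0 (shut) to 1 (fully open). A call has 1 to 20 rows; each row is the pose to reach, as a shift and turn from the pose commanded when the call began; what a row does not reach only later rows make up. A row lasts 1/10 s, in which the tool goes at most 50 mm and 8.59 degrees, less where a joint would pass 70% of its speed; a pose out of reach is approached as far as the arm can. A call with a gripper value outside its range is refused whole. The fingers move at their own pace and stop on an object; "squeeze" is the grip in N (left out, the last holds). Time passes only in rows, so rows that repeat a pose let the fingers close. It gives the time, the measured TCP pose, the force, the opening and the grip force at its end, in the units of the state.
- telemetry.observe(): the state, without advancing time (a new reading comes with each control period).
- optics.read_camera(name): name is "scene" or "top"; returns the picture (400x640x3 uint8, red, green, blue); there is no depth.
- optics.calibration(name): a dict with "K" (3x3 intrinsics, pixels), "pose" (4x4, takes a point from camera to world coordinates). Camera axes: x right, y down, z forward; pixel columns grow to the right and rows downward; lengths in m; the calibration is good to about 2 mm. A picture is of the moment at which its call begins. calibration takes no time and is no camera call.
- workorder.hand_in(): hands the job in; it is judged then, once.
The state is a dict: "time_s": time; "joints": joint angles; "joint_vel": joint speeds; "effort": joint torques, N m; "tool_pos": TCP position; "tcp_rot": TCP orientation; "wrist_force": force on the tool from outside, world axes, zero at the start; "wrist_torque": the same for the moment, N m; "width": opening from 0.0 (shut) to 1.0 (fully open); "grasp_force": force on a finger pad.
Only numpy, scipy, OpenCV 4.12 (cv2) and the standard library are available. Lean on these libraries where they do the work, as an engineer would, in place of code of your own. Each camera call takes 0.05 s, during which the arm holds its last target. There are 200 camera calls.

TASK

Put everything on the key bench back where it belongs: the beige programming module flat in its low-rimmed metal cradle, the jar of bolts in the round wooden holder, and the gunmetal fob back plate flat on the rubber pad, inside and lined up with the white outline. Put the brass key in the open white parts tub, then close the tub with its lid, fully home. Keep the jar upright throughout.

Things in the scene. Friction and masses are not known exactly. Their poses are not given: they have to be found in the camera images.
- module: Loose beige plastic programming module, a box 90 (x) x 50 (y) x 24 mm high with a dark display and three round keys on top; about 0.12 kg. Origin: centre of its underside. Lies level on the bench, z up, long side along its x.
- key: Loose brass ignition key lying flat, 63 mm long along its x, 5 mm thick, about 25 g. Origin: middle of its length (within 1 mm), on the underside. Round bow 24 mm across, centred 20 mm to -x; straight-sided shoulder 14 mm wide (y) from x = -9 to +9 mm, where it is best gripped; blade 9 mm wide out to x = +31 mm.
- back_plate: Loose gunmetal fob back plate, a flat slab 58 (x) x 36 (y) x 7 mm, about 45 g. Origin: centre of its underside. Lies level on the bench, z up.
- jar: Loose squat round glass jar of bolts with a dark metal cap, standing upright; glass 54 mm across and 48 mm high to the shoulder, cap 48 mm across from 52 to 62 mm; about 0.25 kg. Origin: centre of its underside.
- lid: Loose white plastic lid of the parts tub, lying right way up, about 60 g. From below: plug 92 (x) x 70 (y) x 5 mm, then a cover plate 118 x 96 mm from 5 to 9 mm, then a grip bar 50 mm long (x), 14 mm wide (y), from 9 to 27 mm. Origin: centre of the plug's underside. Fully home on the tub, its origin is 25 mm above the tub's origin. It just drops in; no force is needed.
- cradle: Fixed shallow aluminium cradle for the module, 114 (x) x 76 (y) mm outside, 106 x 68 mm inside, rim 9 mm above the bench, inner floor 4 mm above the bench. Origin: centre of its underside, long side along its x.
- jar_holder: Fixed round dark wooden holder for the jar, 88 mm across, 78 mm across inside, rim 10 mm above the bench, inner floor 4 mm above the bench. Origin: centre of its underside.
- plate_pad: Fixed flat black rubber pad for the back plate, 100 (x) x 78 (y) x 3 mm, with a white rectangular outline on it, 78 x 56 mm inside, centred and along the pad's axes. No rim. Origin: centre of its underside.
- tub: Fixed open white plastic parts tub, 110 (x) x 88 (y) x 30 mm high, walls and floor 3 mm thick, so 104 x 82 mm inside (6 mm of play each way for the lid's plug). Origin: centre of its underside, long side along its x.

How it is judged:
At the end, for the whole second after the job is handed in: Module flat in the cradle and plate flat on the pad, each centred within 12 mm per axis (plate also 0.35 rad); jar upright on the holder floor within 14.5 mm; key in the tub; lid level and home (22 to 27.5 mm above the tub origin, within 10 mm and 0.2 rad). All at rest (x of module in the frame of cradle between -0.012 and 0.012 m and y of module in the frame of cradle between -0.012 and 0.012 m and z of module in the frame of cradle between 0 and 0.007 m and angle between each of module, back_plate, jar, lid's own z axis and vertical below 0.1 rad and linear speed of each of module, key, back_plate, jar, lid below 0.02 m/s and x of key in the frame of tub between -0.052 and 0.052 m and y of key in the frame of tub between -0.041 and 0.041 m and z of key in the frame of tub between 0 and 0.02 m and x of back_plate in the frame of plate_pad between -0.012 and 0.012 m and y of back_plate in the frame of plate_pad between -0.012 and 0.012 m and z of back_plate in the frame of plate_pad between 0 and 0.006 m and angle between the x axis of back_plate and the x axis of plate_pad, either way round below 0.35 rad and horizontal distance between jar and jar_holder below 0.0145 m and z of jar in the frame of jar_holder between 0 and 0.007 m and z of lid in the frame of tub between 0.022 and 0.0275 m and horizontal distance between lid and tub below 0.01 m and angle between the x axis of lid and the x axis of tub, either way round below 0.2 rad); the robot touches nothing.
It fails at once if the jar is tipped by more than 0.5 rad (angle between jar's own z axis and vertical above 0.5 rad).
It also fails if it takes over 128 s, if anything falls off the work surface, if the arm or the gripper's body presses on something with over 40 N, if the wrist force passes 120 N, or if a joint passes its speed limit or range.

## Working session

There is one attempt and no reset: what is moved stays moved. The work goes in short steps, Python scripts to look and compute and a tool call to move; the robot and the scene stay as the last step left them, time stands still between calls to the robot, and variables do not carry over. Pictures are saved under pics/ and viewed, at most 17 in all, crops included, and the job is handed in when it is done.

Besides the shell and the picture viewer there is one more tool, called after "Call:" by a JSON object that holds its "fn" and its "kwargs", one argument or row to a line. jog_arm: Moves the arm, as the interface text tells. Its arguments: {"type":"object","properties":{"rows":{"type":"array"},"squeeze":{"type":"number"}},"required":["rows"]}

```bash
ls; mkdir -p pics; python3 - <<'E'
from cell import telemetry, optics, workorder, arm
import cv2,numpy as np
for n in ("scene","top"):
    im=optics.read_camera(n); cv2.imwrite(f"pics/{n}0.png",im[...,::-1])
    c=optics.calibration(n); print(n,np.round(c["K"],1).tolist(),np.round(c["pose"],3).tolist())
s=telemetry.observe(); print(s, arm.pinch_z)
E
```

```text
pics
scene [[400.7, 0.0, 320.0], [0.0, 400.7, 200.6], [0.0, 0.0, 1.0]] [[-0.779, 0.5, -0.378, 0.865], [0.627, 0.622, -0.469, 0.384], [0.001, -0.602, -0.798, 0.717], [0.0, 0.0, 0.0, 1.0]]
top [[465.7, 0.0, 316.2], [0.0, 465.7, 198.9], [0.0, 0.0, 1.0]] [[0.013, -0.976, 0.216, 0.339], [-1.0, -0.011, 0.01, 0.008], [-0.008, -0.217, -0.976, 0.991], [0.0, 0.0, 0.0, 1.0]]
{'time_s': 0.1, 'joints': array([ 1.20952288,  0.41792186, -0.010293  ,  1.61409048,  0.00468808,
        1.11069702, -0.05302841]), 'joint_vel': array([ 1.54678680e-03, -1.29311400e-03,  2.66213747e-03, -3.66262582e-03,
        2.78391557e-03,  3.15534031e-05, -1.45260608e-03]), 'effort': array([ 4.37253024e-03, -8.65819216e+01,  6.82273954e-01, -4.35636556e+01,
        1.93106948e-02,  4.91626604e-03,  1.06151886e-04]), 'tool_pos': array([ 0.19636428, -0.5930339 ,  0.23072802]), 'tcp_rot': array([-3.14050257e+00,  7.86868063e-05,  3.19738534e-01]), 'wrist_force': array([ 0.2566005 , -0.48303819, -0.79453968]), 'wrist_torque': array([ 0.00671406,  0.02616224, -0.03189071]), 'grasp_force': 0.0, 'width': 0.9994767936164108} 0.0187
```

View pics/scene0.png

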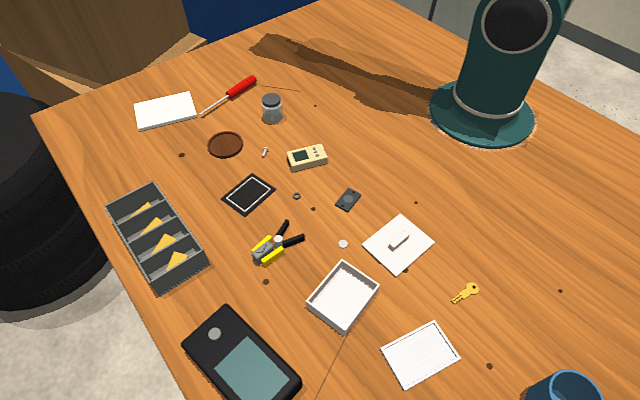

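View pics/top0.png

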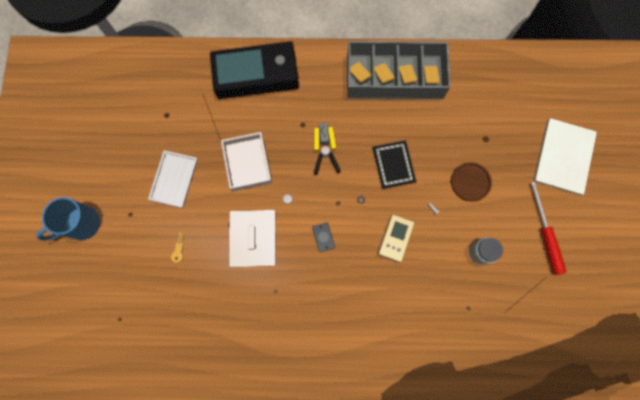

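```bash
python3 - <<'E'
import cv2,numpy as np
a=cv2.imread("pics/scene0.png");b=cv2.imread("pics/top0.png")
f=lambda i,x0,x1,y0,y1,k:cv2.resize(i[y0:y1,x0:x1],None,fx=k,fy=k,interpolation=cv2.INTER_CUBIC)
cv2.imwrite("pics/c1.png",f(b,140,540,110,280,2)[:, :800])
cv2.imwrite("pics/c2.png",f(a,280,490,130,400,2.2)[:600])
E
```

```text
(no output)
```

View pics/c1.png

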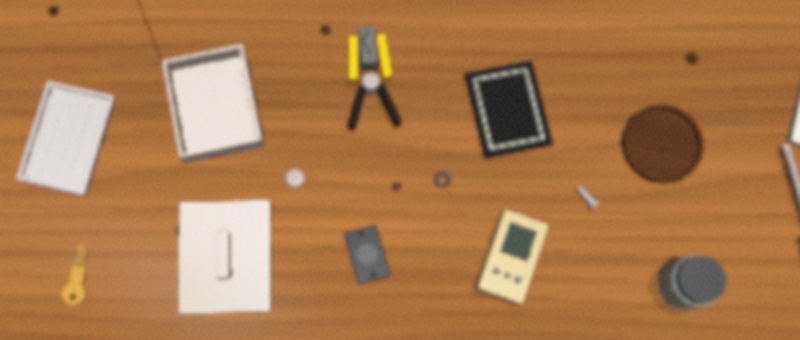

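View pics/c2.png

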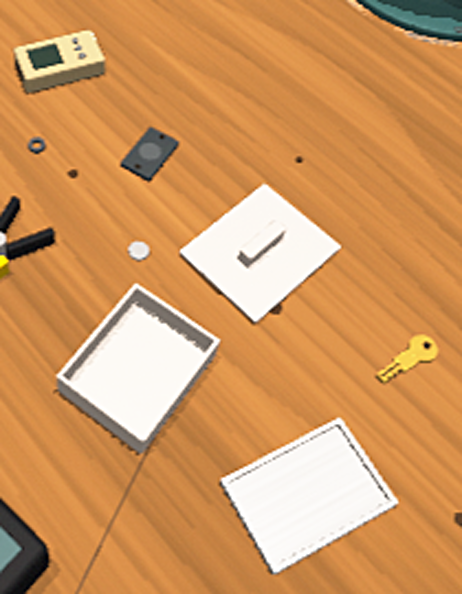

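```bash
cat > h.py <<'E'
import cv2,numpy as np
from cell import telemetry, optics, workorder, arm
C={n:optics.calibration(n) for n in("scene","top")}
def ray(n,px):
    c=C[n];T=np.array(c["pose"]);p=np.atleast_2d(px).astype(float)
    d=np.c_[p,np.ones(len(p))]@np.linalg.inv(c["K"]).T@T[:3,:3].T
    return T[:3,3],d
def plane(n,px,z):
    o,d=ray(n,px); return (o+d*((z-o[2])/d[:,2])[:,None])[:,:2]
def tri(ps,pt):
    P=[]
    for n in("scene","top"):
        P.append(np.array(C[n]["K"])@np.linalg.inv(C[n]["pose"])[:3])
    X=cv2.triangulatePoints(P[0],P[1],np.atleast_2d(ps).astype(float).T,np.atleast_2d(pt).astype(float).T)
    return (X[:3]/X[3]).T
def comp(im,kind,seed,win=60):
    h=cv2.cvtColor(im,cv2.COLOR_RGB2HSV).astype(int);H,S,V=h[...,0],h[...,1],h[...,2]
    m={"white":(S<70)&(V>100),"dark":(S<110)&(V<150),"grey":S<110,"module":(S<125)&(V>40),"key":(H>=19)&(H<40)&(S>90),"brown":(V<118)}[kind].astype(np.uint8)
    k,l,st,ce=cv2.connectedComponentsWithStats(m)
    y,x=np.nonzero(l); i=np.argmin((x-seed[0])**2+(y-seed[1])**2); mm=(l==l[y[i],x[i]]).astype(np.uint8)
    c=max(cv2.findContours(mm,cv2.RETR_EXTERNAL,cv2.CHAIN_APPROX_NONE)[0],key=cv2.contourArea)
    return c[:,0,:],mm
def show(n,name):
    im=optics.read_camera(n); cv2.imwrite(f"pics/{name}.png",im[...,::-1]); return im
E
python3 - <<'E'
from h import *
im={n:cv2.imread(f"pics/{n}0.png")[...,::-1].copy() for n in("scene","top")}
O={"module":("module",(300,165),(397,250),.024),"key":("key",(470,288),(177,253),.005),"plate":("dark",(347,200),(324,240),.007),
"lid":("white",(380,245),(240,245),.009),"cradle":("white",(420,354),(173,179),.009),"pad":("dark",(237,195),(383,170),.003),
"tub":("grey",(340,300),(250,165),.030),"holder":("brown",(225,145),(471,182),.010),"jar":("grey",(271,110),(487,250),.05)}
for o,(k,s,t,z) in O.items():
    for n,sd in(("scene",s),("top",t)):
        c,m=comp(im[n],k,sd); p=plane(n,c,z)*1000
        (cx,cy),(w,h),a=cv2.minAreaRect(p.astype(np.float32))
        if w<h: w,h,a=h,w,a-90
        hull=cv2.convexHull(c);q=cv2.approxPolyN(hull,4)[0] if hasattr(cv2,"approxPolyN") else 0
        print(o,n,m.sum(),"c %.0f %.0f size %.0f %.0f ang %.1f"%(cx,cy,w,h,a),q.tolist())
E
```

```text
module scene 801 c 481 -143 size 93 68 ang -20.2 [[330, 163], [292, 172], [285, 152], [321, 143]]
module top 1095 c 472 -150 size 93 52 ang -19.8 [[415, 222], [401, 263], [377, 255], [391, 213]]
key scene 235 c 452 312 size 65 22 ang 2.3 [[482, 290], [454, 304], [451, 301], [472, 280]]
key top 114 c 439 309 size 39 20 ang -20.1 [[181, 264], [171, 258], [178, 242], [181, 243]]
plate scene 328 c 479 3 size 59 36 ang 17.6 [[361, 194], [348, 212], [334, 204], [348, 187]]
plate top 444 c 475 2 size 57 36 ang 16.6 [[335, 247], [319, 252], [311, 226], [327, 222]]
lid scene 2359 c 474 153 size 119 97 ang 2.4 [[435, 242], [395, 276], [360, 244], [400, 213]]
lid top 2566 c 471 153 size 119 99 ang 2.8 [[275, 265], [229, 267], [229, 211], [275, 209]]
cradle scene 3083 c 602 332 size 116 77 ang -12.6 [[461, 358], [404, 391], [379, 348], [434, 319]]
cradle top 1848 c 599 333 size 116 79 ang -12.4 [[198, 158], [182, 208], [148, 199], [163, 150]]
pad scene 1032 c 642 -152 size 99 78 ang 12.1 [[276, 189], [244, 217], [220, 199], [252, 173]]
pad top 1375 c 638 -152 size 96 74 ang 12.5 [[415, 181], [382, 188], [373, 147], [405, 141]]
tub scene 3146 c 643 174 size 120 93 ang 13.2 [[382, 285], [344, 336], [302, 304], [341, 258]]
tub top 2300 c 635 171 size 121 94 ang 13.0 [[272, 182], [229, 192], [219, 139], [262, 130]]
holder scene 417 c 605 -313 size 92 84 ang 57.9 [[242, 132], [242, 155], [208, 161], [208, 132]]
holder top 1231 c 599 -316 size 87 83 ang -89.4 [[490, 163], [490, 200], [441, 200], [457, 163]]
jar scene 559 c 460 -314 size 117 51 ang 57.9 [[280, 93], [283, 123], [264, 123], [259, 93]]
jar top 734 c 444 -325 size 68 53 ang -66.9 [[502, 262], [473, 265], [467, 246], [502, 225]]
```

```bash
python3 - <<'E'
from h import *
im={n:cv2.imread(f"pics/{n}0.png")[...,::-1].copy() for n in("scene","top")}
def cen(c): m=cv2.moments(cv2.convexHull(c)); return np.array([m["m10"],m["m01"]])/m["m00"]
O={"plate":("dark",(347,200),(324,240)),"lid":("white",(380,245),(240,245)),"cradle":("white",(420,354),(173,179)),"pad":("dark",(237,195),(383,170)),"tub(rim)":("grey",(340,300),(250,165)),"holder":("brown",(225,145),(471,182))}
for o,(k,s,t) in O.items():
    print(o,np.round(tri(cen(comp(im["scene"],k,s)[0]),cen(comp(im["top"],k,t)[0]))*1000).tolist())
# tub rim corners, module corners, key, jar cap, lid bar
print("tubcorners",np.round(tri([[382,285],[341,258],[302,300]],[[272,182],[229,192],[219,139]])*1000).tolist())
def sub(n,x0,x1,y0,y1,f):
    h=cv2.cvtColor(im[n][y0:y1,x0:x1],cv2.COLOR_RGB2HSV).astype(int); m=f(*np.moveaxis(h,2,0)).astype(np.uint8)
    k,l,st,ce=cv2.connectedComponentsWithStats(m); i=1+np.argmax(st[1:,4]); 
    return ce[i]+[x0,y0],st[i,4],l==i
d=lambda H,S,V:(V<100)
a,b=sub("scene",288,314,146,166,d),sub("top",388,412,220,242,d); print("display",a[:2],b[:2],np.round(tri(a[0],b[0])*1000))
g=lambda H,S,V:(S<110)&(V<115)
a,b=sub("scene",258,288,88,108,g),sub("top",468,508,230,270,g); print("cap",a[:2],b[:2],np.round(tri(a[0],b[0])*1000),plane("scene",a[0],.062)*1000,plane("top",b[0],.062)*1000)
for n,x0,x1,y0,y1 in(("scene",445,488,275,310),("top",165,190,228,268)):
    p=sub(n,x0,x1,y0,y1,lambda H,S,V:(H>=17.5)&(V>110)&(S>80) if n=="scene" else (H>=17.5)&(V>120))
    ys,xs=np.nonzero(p[2]);q=plane(n,np.c_[xs+x0,ys+y0],.005)*1000
    (c,wh,ang)=cv2.minAreaRect(q.astype(np.float32));print("key",n,p[:2],c,wh,ang)
# sample pixel table around top key
print(cv2.cvtColor(im["top"][228:268:3,170:188:2],cv2.COLOR_RGB2HSV)[...,0])
E
```

```text
plate [[475.0, 1.0, 2.0]]
lid [[471.0, 153.0, 2.0]]
cradle [[601.0, 334.0, 2.0]]
pad [[640.0, -154.0, -3.0]]
tub(rim) [[639.0, 173.0, 14.0]]
holder [[602.0, -320.0, 1.0]]
tubcorners [[581.0, 151.0, -12.0], [580.0, 169.0, 76.0], [689.0, 194.0, 92.0]]
display (array([299.91935484, 155.39516129]), np.int32(124)) (array([398.75177305, 230.43262411]), np.int32(141)) [[ 488. -157.   22.]]
cap (array([270.89655172,  99.78325123]), np.int32(203)) (array([485.09553159, 250.50693374]), np.int32(649)) [[ 447. -324.   59.]] [[ 451.82609954 -326.57551937]] [[ 443.11230461 -319.83892644]]
key scene (array([466.3699187 , 291.66666667]), np.int32(246)) (451.607177734375, 310.88507080078125) (63.25141143798828, 23.760211944580078) 1.6601930856704712
key top (array([177.77472527, 250.54945055]), np.int32(182)) (448.0546875, 313.662353515625) (57.436336517333984, 23.294607162475586) 4.29532527923584
[[14 14 14 14 14 14 14 14 14]
 [14 14 14 14 14 15 14 14 14]
 [14 14 14 14 16 18 18 14 14]
 [14 14 14 14 16 18 17 14 14]
 [14 14 14 15 18 18 16 13 14]
 [14 14 15 18 18 19 18 14 14]
 [14 14 15 19 19 19 16 14 14]
 [14 15 17 19 19 19 15 14 13]
 [14 16 18 19 19 19 16 14 14]
 [15 19 19 19 19 20 18 14 14]
 [16 19 19 18 19 20 17 14 15]
 [14 16 18 19 18 17 15 14 15]
 [14 14 14 14 15 14 14 14 14]
 [14 14 14 14 14 14 15 15 14]]
```

Call:
{"fn": "jog_arm", "kwargs": {
  "rows": [
    {"dx":0.05,"dy":0.08,"dz":-0.02,"roll":-8,"grip":1},
    {"dx":0.1,"dy":0.15,"dz":-0.04,"roll":-16},
    {"dx":0.15,"dy":0.23,"dz":-0.06,"roll":-24},
    {"dx":0.2,"dy":0.31,"dz":-0.08,"roll":-32},
    {"dx":0.25,"dy":0.39,"dz":-0.08,"roll":-38.3},
    {"dx":0.28,"dy":0.4415,"dz":-0.1,"roll":-38.3},
    {"dx":0.28,"dy":0.4415,"dz":-0.1,"roll":-38.3},
    {"dx":0.28,"dy":0.4415,"dz":-0.1,"roll":-38.3},
    {"dx":0.28,"dy":0.4415,"dz":-0.1,"roll":-38.3},
    {"dx":0.28,"dy":0.4415,"dz":-0.1,"roll":-38.3},
    {"dx":0.28,"dy":0.4415,"dz":-0.1,"roll":-38.3},
    {"dx":0.28,"dy":0.4415,"dz":-0.1,"roll":-38.3},
    {"dx":0.28,"dy":0.4415,"dz":-0.1,"roll":-38.3},
    {"dx":0.28,"dy":0.4415,"dz":-0.1,"roll":-38.3},
    {"dx":0.28,"dy":0.4415,"dz":-0.1,"roll":-38.3},
    {"dx":0.28,"dy":0.4415,"dz":-0.1,"roll":-38.3}
  ],
  "squeeze": 40
}}

```text
schema error: expected keys dx, dy, dz, roll, grip
```

Call:
{"fn": "jog_arm", "kwargs": {
  "rows": [
    {"dx":0.28,"dy":0.4415,"dz":-0.1,"roll":-38.3,"grip":1},
    {"dx":0.28,"dy":0.4415,"dz":-0.1,"roll":-38.3,"grip":1},
    {"dx":0.28,"dy":0.4415,"dz":-0.1,"roll":-38.3,"grip":1},
    {"dx":0.28,"dy":0.4415,"dz":-0.1,"roll":-38.3,"grip":1},
    {"dx":0.28,"dy":0.4415,"dz":-0.1,"roll":-38.3,"grip":1},
    {"dx":0.28,"dy":0.4415,"dz":-0.1,"roll":-38.3,"grip":1},
    {"dx":0.28,"dy":0.4415,"dz":-0.1,"roll":-38.3,"grip":1},
    {"dx":0.28,"dy":0.4415,"dz":-0.1,"roll":-38.3,"grip":1},
    {"dx":0.28,"dy":0.4415,"dz":-0.1,"roll":-38.3,"grip":1},
    {"dx":0.28,"dy":0.4415,"dz":-0.1,"roll":-38.3,"grip":1},
    {"dx":0.28,"dy":0.4415,"dz":-0.1,"roll":-38.3,"grip":1},
    {"dx":0.28,"dy":0.4415,"dz":-0.1,"roll":-38.3,"grip":1},
    {"dx":0.28,"dy":0.4415,"dz":-0.1,"roll":-38.3,"grip":1},
    {"dx":0.28,"dy":0.4415,"dz":-0.1,"roll":-38.3,"grip":1},
    {"dx":0.28,"dy":0.4415,"dz":-0.1,"roll":-38.3,"grip":1},
    {"dx":0.28,"dy":0.4415,"dz":-0.1,"roll":-38.3,"grip":1}
  ],
  "squeeze": 40
}}

```text
time_s: 1.7
tool_pos: [0.4762, -0.1527, 0.1314]
tcp_rot: [3.141, -0.0, -0.35]
wrist_force: [0.1, -0.8, 0.3]
width: 1.002
grasp_force: 0.0
```

Call:
{"fn": "jog_arm", "kwargs": {
  "rows": [
    {"dx":0,"dy":0,"dz":-0.04,"roll":0,"grip":1},
    {"dx":0,"dy":0,"dz":-0.08,"roll":0,"grip":1},
    {"dx":0,"dy":0,"dz":-0.11,"roll":0,"grip":1},
    {"dx":0,"dy":0,"dz":-0.125,"roll":0,"grip":1},
    {"dx":0,"dy":0,"dz":-0.125,"roll":0,"grip":1},
    {"dx":0,"dy":0,"dz":-0.125,"roll":0,"grip":0.4},
    {"dx":0,"dy":0,"dz":-0.125,"roll":0,"grip":0.4},
    {"dx":0,"dy":0,"dz":-0.125,"roll":0,"grip":0.4},
    {"dx":0,"dy":0,"dz":-0.125,"roll":0,"grip":0.4},
    {"dx":0,"dy":0,"dz":-0.125,"roll":0,"grip":0.4},
    {"dx":0,"dy":0,"dz":-0.125,"roll":0,"grip":0.4},
    {"dx":0,"dy":0,"dz":-0.125,"roll":0,"grip":0.4}
  ]
}}

```text
time_s: 2.9
tool_pos: [0.4772, -0.1522, 0.0076]
tcp_rot: [3.142, -0.002, -0.349]
wrist_force: [-2.7, -0.8, 10.2]
width: 0.576
grasp_force: 40.2
```

Call:
{"fn": "jog_arm", "kwargs": {
  "rows": [
    {"dx":0,"dy":0,"dz":0.03,"roll":0,"grip":0.4},
    {"dx":0,"dy":0,"dz":0.07,"roll":0,"grip":0.4},
    {"dx":0.01,"dy":0.03,"dz":0.1,"roll":0,"grip":0.4},
    {"dx":0.02,"dy":0.07,"dz":0.1,"roll":0,"grip":0.4},
    {"dx":0.03,"dy":0.11,"dz":0.1,"roll":2,"grip":0.4},
    {"dx":0.04,"dy":0.15,"dz":0.1,"roll":2,"grip":0.4},
    {"dx":0.05,"dy":0.19,"dz":0.1,"roll":4,"grip":0.4},
    {"dx":0.06,"dy":0.23,"dz":0.1,"roll":4,"grip":0.4},
    {"dx":0.07,"dy":0.27,"dz":0.1,"roll":6,"grip":0.4},
    {"dx":0.08,"dy":0.31,"dz":0.1,"roll":6,"grip":0.4},
    {"dx":0.09,"dy":0.35,"dz":0.1,"roll":7.5,"grip":0.4},
    {"dx":0.1,"dy":0.39,"dz":0.1,"roll":7.5,"grip":0.4},
    {"dx":0.11,"dy":0.43,"dz":0.1,"roll":7.5,"grip":0.4},
    {"dx":0.12,"dy":0.465,"dz":0.1,"roll":7.5,"grip":0.4},
    {"dx":0.124,"dy":0.484,"dz":0.08,"roll":7.5,"grip":0.4},
    {"dx":0.124,"dy":0.484,"dz":0.06,"roll":7.5,"grip":0.4},
    {"dx":0.124,"dy":0.484,"dz":0.04,"roll":7.5,"grip":0.4},
    {"dx":0.124,"dy":0.484,"dz":0.04,"roll":7.5,"grip":0.4},
    {"dx":0.124,"dy":0.484,"dz":0.04,"roll":7.5,"grip":0.4}
  ]
}}

```text
time_s: 4.8
tool_pos: [0.6007, 0.3321, 0.0472]
tcp_rot: [-3.141, -0.0, -0.218]
wrist_force: [0.5, -0.0, -0.5]
width: 0.577
grasp_force: 43.8
```

```bash
python3 - <<'E'
from h import *
a=show("scene","s1");b=show("top","t1")
f=lambda i,x0,x1,y0,y1,k:cv2.resize(i[y0:y1,x0:x1],None,fx=k,fy=k,interpolation=cv2.INTER_CUBIC)
A=f(a,330,530,220,400,2.2);B=f(b,110,270,110,290,2.2)
cv2.imwrite("pics/c3.png",np.hstack([A,B])[...,::-1])
E
```

```text
(no output)
```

View pics/c3.png

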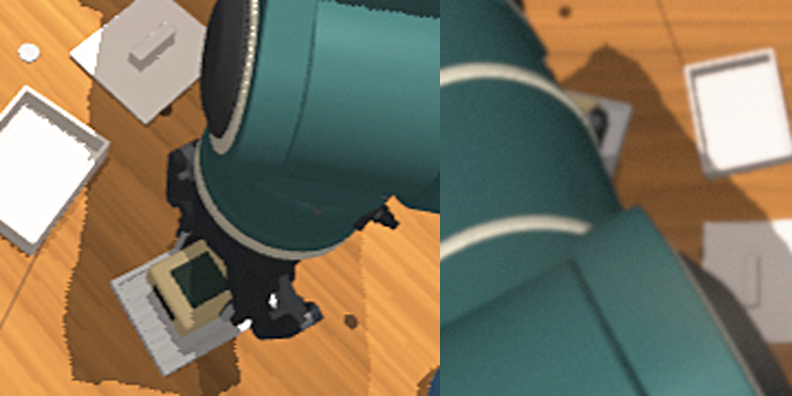

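Call:
{"fn": "jog_arm", "kwargs": {
  "rows": [
    {"dx":0,"dy":0,"dz":-0.02,"roll":0,"grip":0.4},
    {"dx":0,"dy":0,"dz":-0.03,"roll":0,"grip":0.4},
    {"dx":0,"dy":0,"dz":-0.034,"roll":0,"grip":0.4},
    {"dx":0,"dy":0,"dz":-0.034,"roll":0,"grip":0.4},
    {"dx":0,"dy":0,"dz":-0.034,"roll":0,"grip":0.4},
    {"dx":0,"dy":0,"dz":-0.034,"roll":0,"grip":0.8},
    {"dx":0,"dy":0,"dz":-0.034,"roll":0,"grip":0.8},
    {"dx":0,"dy":0,"dz":-0.034,"roll":0,"grip":0.8},
    {"dx":0,"dy":0,"dz":-0.01,"roll":0,"grip":0.8},
    {"dx":0,"dy":0,"dz":0.03,"roll":0,"grip":0.8},
    {"dx":0,"dy":0,"dz":0.07,"roll":0,"grip":0.8},
    {"dx":0,"dy":0,"dz":0.1,"roll":0,"grip":0.8},
    {"dx":-0.04,"dy":-0.03,"dz":0.1,"roll":0,"grip":0.8},
    {"dx":-0.08,"dy":-0.06,"dz":0.1,"roll":0,"grip":0.8},
    {"dx":-0.12,"dy":-0.09,"dz":0.1,"roll":0,"grip":0.8},
    {"dx":-0.16,"dy":-0.13,"dz":0.1,"roll":0,"grip":0.8},
    {"dx":-0.2,"dy":-0.17,"dz":0.1,"roll":0,"grip":0.8},
    {"dx":-0.2,"dy":-0.2,"dz":0.1,"roll":0,"grip":0.8}
  ]
}}

```text
time_s: 6.7
tool_pos: [0.3974, 0.1314, 0.1464]
tcp_rot: [3.141, 0.0, -0.216]
wrist_force: [1.3, -0.7, -0.7]
width: 0.806
grasp_force: 0.0
```

```bash
python3 - <<'E'
from h import *
a=show("scene","s2");b=show("top","t2")
print("wf",telemetry.observe()["wrist_force"])
# module now
for n,sd in(("scene",(420,350)),("top",(173,179))):
    im={"scene":a,"top":b}[n];h=cv2.cvtColor(im,cv2.COLOR_RGB2HSV).astype(int)
    m=((h[...,1]>45)&(h[...,1]<125)&(h[...,2]>90)).astype(np.uint8)
    w=np.zeros_like(m);w[sd[1]-35:sd[1]+35,sd[0]-35:sd[0]+35]=1;m=cv2.morphologyEx(m*w,cv2.MORPH_OPEN,np.ones((2,2)))
    k,l,st,ce=cv2.connectedComponentsWithStats(m);i=1+np.argmax(st[1:,4]);y,x=np.nonzero(l==i)
    print(n,st[i],cv2.minAreaRect((plane(n,np.c_[x,y],.028)*1000).astype(np.float32)))
# key axis by bow/tip from initial pictures
for n,x0,x1,y0,y1 in(("scene",445,488,275,310),("top",165,190,228,268)):
    im=cv2.imread(f"pics/{n}0.png")[y0:y1,x0:x1];h=cv2.cvtColor(im,cv2.COLOR_BGR2HSV).astype(int)
    m=(h[...,0]>=(17 if n=="scene" else 16))&(h[...,2]>110);k,l,st,ce=cv2.connectedComponentsWithStats(m.astype(np.uint8));i=1+np.argmax(st[1:,4]);y,x=np.nonzero(l==i)
    q=(plane(n,np.c_[x+x0,y+y0],.005)*1000).astype(np.float32)
    mean,ev=cv2.PCACompute(q,None);v=ev[0]*np.sign(ev[0][0]);t=(q-q.mean(0))@v
    mid=q.mean(0)+v*(t.max()+t.min())/2
    print("key",n,"ang",np.degrees(np.arctan2(v[1],v[0])),"len",np.ptp(t),"mid",mid)
f=lambda i,x0,x1,y0,y1,k:cv2.resize(i[y0:y1,x0:x1],None,fx=k,fy=k,interpolation=cv2.INTER_CUBIC)
cv2.imwrite("pics/c4.png",np.hstack([f(a,360,520,240,400,2.4),f(b,120,220,110,270,2.4)])[...,::-1])
E
```

```text
wf [-0.562698    0.9084276   0.65668776]
scene [ 394  327   61   52 1160] ((602.1605224609375, 335.98193359375), (51.444881439208984, 93.93486785888672), 77.6474380493164)
top [154 158  35  44 905] ((592.260009765625, 330.160400390625), (55.50154113769531, 90.89691162109375), 77.63495635986328)
key scene ang -5.7983966 len 63.45601 mid [451.85135 308.58505]
key top ang -6.158392 len 66.00127 mid [448.77817 310.27795]
```

View pics/c4.png

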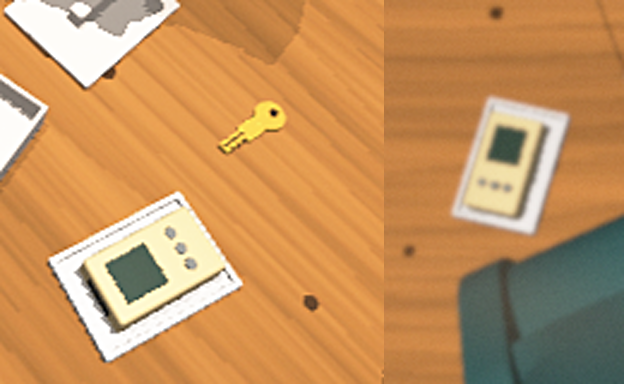

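```bash
python3 - <<'E'
from h import *
R={"before":("scene0","top0",(288,314,146,166),(388,412,220,242),(312,330,142,166),(376,412,240,262)),"after":("s2","t2",(400,432,338,369),(160,180,158,182),(424,446,330,364),(150,178,182,194))}
for k,(s,t,ds,dt,ks,kt) in R.items():
    S=cv2.imread(f"pics/{s}.png");T=cv2.imread(f"pics/{t}.png")
    def c(im,w,thr):
        x0,x1,y0,y1=w;h=cv2.cvtColor(im[y0:y1,x0:x1],cv2.COLOR_BGR2HSV).astype(int)
        m=(h[...,2]<thr) if thr else (h[...,1]<50)&(h[...,2]<200)
        n,l,st,ce=cv2.connectedComponentsWithStats(m.astype(np.uint8));return sorted([(int(st[i,4]),*np.round(ce[i]+[x0,y0],1)) for i in range(1,n)],reverse=True)[:4]
    a,b=c(S,ds,105),c(T,dt,105);print(k,a[0],b[0],np.round(tri(a[0][1:],b[0][1:])*1000))
    print(c(S,ks,0),c(T,kt,0))
E
```

```text
before (125, np.float64(300.0), np.float64(155.4)) (152, np.float64(398.9), np.float64(230.5)) [[ 488. -157.   22.]]
[(5, np.float64(316.8), np.float64(154.6)), (5, np.float64(315.2), np.float64(151.6)), (4, np.float64(313.8), np.float64(148.0))] [(4, np.float64(398.5), np.float64(249.5)), (3, np.float64(393.3), np.float64(247.3)), (3, np.float64(387.7), np.float64(245.3))]
after (265, np.float64(417.2), np.float64(352.8)) (150, np.float64(170.8), np.float64(170.2)) [[612. 331.  29.]]
[(14, np.float64(439.3), np.float64(349.5)), (13, np.float64(434.9), np.float64(343.2)), (13, np.float64(430.6), np.float64(336.6)), (13, np.float64(424.8), np.float64(355.9))] [(2, np.float64(170.5), np.float64(188.0)), (2, np.float64(165.5), np.float64(187.0)), (2, np.float64(160.0), np.float64(185.5))]
```

```bash
python3 - <<'E'
from h import *
print(np.round(tri([[316.8,154.6],[315.2,151.6],[313.8,148]],[[398.5,249.5],[393.3,247.3],[387.7,245.3]])*1000))
print(np.round(tri([[439.3,349.5],[434.9,343.2],[430.6,336.6],],[[160,185.5],[165.5,187],[170.5,188]])*1000))
print(np.round(tri([[439.3,349.5],[434.9,343.2],[430.6,336.6]],[[170.5,188],[165.5,187],[160,185.5]])*1000))
# cradle rim corners
for s,t in(("scene0","top0"),("s2","t2")):
  q=[]
  for n,f,sd in(("scene",s,(461,358)),("top",t,(198,158))):
    c,m=comp(cv2.imread(f"pics/{f}.png")[...,::-1].copy(),"white",sd);q.append(cv2.approxPolyN(cv2.convexHull(c),4)[0])
  print(q[0].tolist(),q[1].tolist())
E
```

```text
[[ 447. -155.    2.]
 [ 453. -144.   22.]
 [ 457. -133.   44.]]
[[578. 351.  29.]
 [576. 339.  27.]
 [573. 328.  29.]]
[[575. 342.   5.]
 [576. 339.  27.]
 [577. 336.  52.]]
[[461, 358], [404, 391], [379, 348], [434, 319]] [[198, 158], [182, 208], [148, 199], [163, 150]]
[[461, 358], [404, 391], [379, 348], [434, 319]] [[198, 157], [182, 208], [147, 200], [163, 150]]
```

Call:
{"fn": "jog_arm", "kwargs": {
  "rows": [
    {"dx":0.02,"dy":-0.04,"dz":0,"roll":8,"grip":0.7},
    {"dx":0.04,"dy":-0.08,"dz":0,"roll":16,"grip":0.7},
    {"dx":0.06,"dy":-0.11,"dz":0,"roll":24,"grip":0.7},
    {"dx":0.077,"dy":-0.13,"dz":-0.04,"roll":29.5,"grip":0.7},
    {"dx":0.077,"dy":-0.13,"dz":-0.08,"roll":29.5,"grip":0.7},
    {"dx":0.077,"dy":-0.13,"dz":-0.1,"roll":29.5,"grip":0.7},
    {"dx":0.077,"dy":-0.13,"dz":-0.1,"roll":29.5,"grip":0.7},
    {"dx":0.077,"dy":-0.13,"dz":-0.1,"roll":29.5,"grip":0.7}
  ]
}}

```text
time_s: 7.6
tool_pos: [0.4779, 0.0026, 0.0469]
tcp_rot: [-3.141, -0.0, 0.298]
wrist_force: [0.3, 0.8, 0.1]
width: 0.696
grasp_force: 0.0
```

```bash
python3 - <<'E'
from h import *
a=show("scene","s3")
s=telemetry.observe();print(s["tool_pos"],s["tcp_rot"],s["wrist_force"])
cv2.imwrite("pics/c5.png",cv2.resize(a[130:270,260:440],None,fx=3,fy=3,interpolation=cv2.INTER_CUBIC)[...,::-1])
E
```

```text
[0.47828033 0.00257734 0.0474444 ] [ 3.14132289e+00 -1.40255033e-03  2.97538413e-01] [-0.59275013  0.27758263  0.46840785]
```

View pics/c5.png

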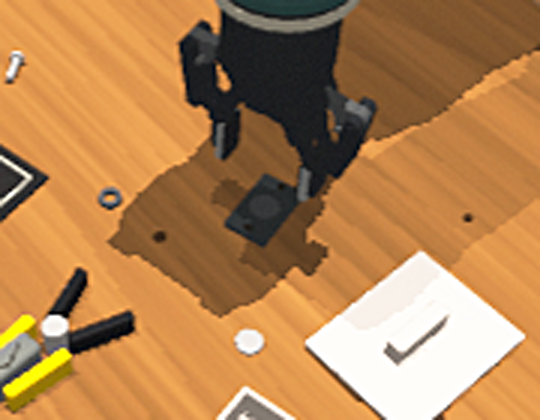

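Call:
{"fn": "jog_arm", "kwargs": {
  "rows": [
    {"dx":0,"dy":0,"dz":-0.03,"roll":0,"grip":0.7},
    {"dx":0,"dy":0,"dz":-0.045,"roll":0,"grip":0.7},
    {"dx":0,"dy":0,"dz":-0.045,"roll":0,"grip":0.7},
    {"dx":0,"dy":0,"dz":-0.045,"roll":0,"grip":0.3},
    {"dx":0,"dy":0,"dz":-0.045,"roll":0,"grip":0.3},
    {"dx":0,"dy":0,"dz":-0.045,"roll":0,"grip":0.3},
    {"dx":0,"dy":0,"dz":-0.045,"roll":0,"grip":0.3},
    {"dx":0,"dy":0,"dz":-0.045,"roll":0,"grip":0.3},
    {"dx":0,"dy":0,"dz":-0.045,"roll":0,"grip":0.3},
    {"dx":0,"dy":0,"dz":-0.02,"roll":0,"grip":0.3},
    {"dx":0,"dy":0,"dz":0.01,"roll":0,"grip":0.3},
    {"dx":0,"dy":0,"dz":0.03,"roll":0,"grip":0.3},
    {"dx":0,"dy":0,"dz":0.03,"roll":0,"grip":0.3}
  ]
}}

```text
time_s: 8.95
tool_pos: [0.4794, 0.0022, 0.0798]
tcp_rot: [3.14, -0.005, 0.297]
wrist_force: [0.2, 0.4, -0.8]
width: 0.398
grasp_force: 40.2
```

Call:
{"fn": "jog_arm", "kwargs": {
  "rows": [
    {"dx":0.04,"dy":-0.04,"dz":0,"roll":-2,"grip":0.3},
    {"dx":0.08,"dy":-0.08,"dz":0,"roll":-4.7,"grip":0.3},
    {"dx":0.12,"dy":-0.12,"dz":0,"roll":-4.7,"grip":0.3},
    {"dx":0.15,"dy":-0.15,"dz":0,"roll":-4.7,"grip":0.3},
    {"dx":0.1626,"dy":-0.1545,"dz":-0.03,"roll":-4.7,"grip":0.3},
    {"dx":0.1626,"dy":-0.1545,"dz":-0.045,"roll":-4.7,"grip":0.3},
    {"dx":0.1626,"dy":-0.1545,"dz":-0.045,"roll":-4.7,"grip":0.3},
    {"dx":0.1626,"dy":-0.1545,"dz":-0.045,"roll":-4.7,"grip":0.3}
  ]
}}

```text
time_s: 9.75
tool_pos: [0.6397, -0.1514, 0.0317]
tcp_rot: [-3.141, 0.0, 0.216]
wrist_force: [0.1, 0.1, 0.1]
width: 0.401
grasp_force: 40.2
```

```bash
python3 - <<'E'
from h import *
a=show("scene","s4")
s=telemetry.observe();print(s["tool_pos"],s["tcp_rot"],s["wrist_force"])
cv2.imwrite("pics/c6.png",cv2.resize(a[130:250,180:340],None,fx=4,fy=4,interpolation=cv2.INTER_CUBIC)[...,::-1])
E
```

```text
[ 0.64009798 -0.15146288  0.032408  ] [-3.14158291e+00 -7.45193007e-04  2.16062732e-01] [0.29776003 0.49496999 0.29666996]
```

View pics/c6.png

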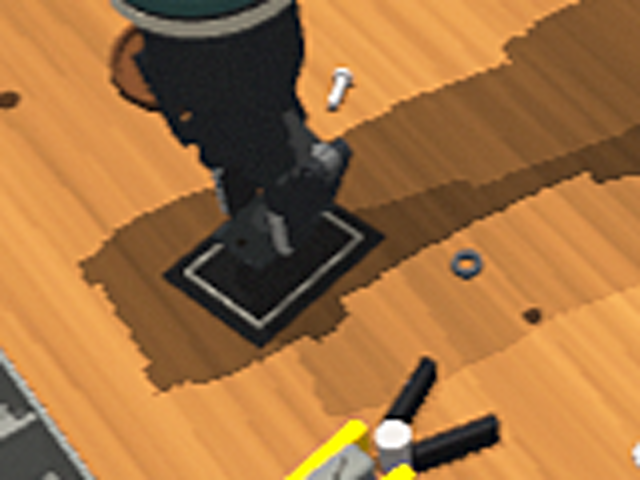

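Call:
{"fn": "jog_arm", "kwargs": {
  "rows": [
    {"dx":0,"dy":0,"dz":-0.02,"roll":0,"grip":0.3},
    {"dx":0,"dy":0,"dz":-0.026,"roll":0,"grip":0.3},
    {"dx":0,"dy":0,"dz":-0.026,"roll":0,"grip":0.3},
    {"dx":0,"dy":0,"dz":-0.026,"roll":0,"grip":0.3},
    {"dx":0,"dy":0,"dz":-0.026,"roll":0,"grip":0.6},
    {"dx":0,"dy":0,"dz":-0.026,"roll":0,"grip":0.6},
    {"dx":0,"dy":0,"dz":-0.026,"roll":0,"grip":0.6},
    {"dx":0,"dy":0,"dz":0.01,"roll":0,"grip":0.6},
    {"dx":0,"dy":0,"dz":0.05,"roll":0,"grip":1},
    {"dx":0,"dy":0,"dz":0.09,"roll":0,"grip":1},
    {"dx":0,"dy":0,"dz":0.12,"roll":0,"grip":1},
    {"dx":-0.04,"dy":0.0,"dz":0.12,"roll":0,"grip":1},
    {"dx":-0.08,"dy":0.0,"dz":0.12,"roll":0,"grip":1},
    {"dx":-0.12,"dy":0.0,"dz":0.12,"roll":0,"grip":1},
    {"dx":-0.16,"dy":0.0,"dz":0.12,"roll":0,"grip":1},
    {"dx":-0.2,"dy":0.03,"dz":0.12,"roll":0,"grip":1},
    {"dx":-0.24,"dy":0.05,"dz":0.12,"roll":0,"grip":1},
    {"dx":-0.24,"dy":0.05,"dz":0.12,"roll":0,"grip":1}
  ]
}}

```text
time_s: 11.6
tool_pos: [0.3957, -0.1005, 0.1511]
tcp_rot: [-3.141, 0.002, 0.216]
wrist_force: [-0.2, -1.6, -0.2]
width: 1.001
grasp_force: 0.0
```

```bash
python3 - <<'E'
from h import *
a=show("scene","s5");b=show("top","t5")
s=telemetry.observe();print(s["tool_pos"],s["tcp_rot"],s["wrist_force"])
f=lambda i,x0,x1,y0,y1,k:cv2.resize(i[y0:y1,x0:x1],None,fx=k,fy=k,interpolation=cv2.INTER_CUBIC)
cv2.imwrite("pics/c7.png",np.hstack([f(a,195,315,80,230,3.2),f(b,370,500,130,280,3.2)])[...,::-1])
def hsv(im):return np.moveaxis(cv2.cvtColor(im,cv2.COLOR_RGB2HSV).astype(int),2,0)
# holder: dark reddish brown
for n,im,(x,y) in(("scene",a,(225,145)),("top",b,(471,182))):
    H,S,V=hsv(im);print(n,[(int(H[y,x+i]),int(S[y,x+i]),int(V[y,x+i])) for i in range(-28,30,3)])
E
```

```text
[ 0.40002798 -0.10224812  0.15183797] [ 3.14077847e+00 -1.00835668e-03  2.15500942e-01] [ 0.21644576 -0.48449124  0.16491184]
scene [(15, 170, 199), (15, 170, 207), (14, 165, 210), (14, 167, 185), (12, 164, 92), (12, 169, 125), (13, 169, 119), (12, 162, 121), (11, 164, 118), (12, 171, 121), (12, 162, 118), (11, 166, 126), (12, 167, 128), (12, 169, 124), (12, 169, 125), (11, 155, 56), (15, 169, 226), (15, 167, 224), (15, 168, 224), (14, 170, 209)]
top [(14, 167, 185), (14, 167, 180), (14, 163, 163), (12, 172, 89), (11, 164, 106), (12, 164, 109), (12, 172, 104), (11, 166, 106), (11, 176, 100), (10, 155, 105), (12, 169, 107), (11, 164, 106), (12, 165, 105), (11, 163, 105), (12, 166, 106), (10, 156, 90), (13, 166, 135), (14, 166, 186), (14, 166, 187), (14, 163, 191)]
```

View pics/c7.png

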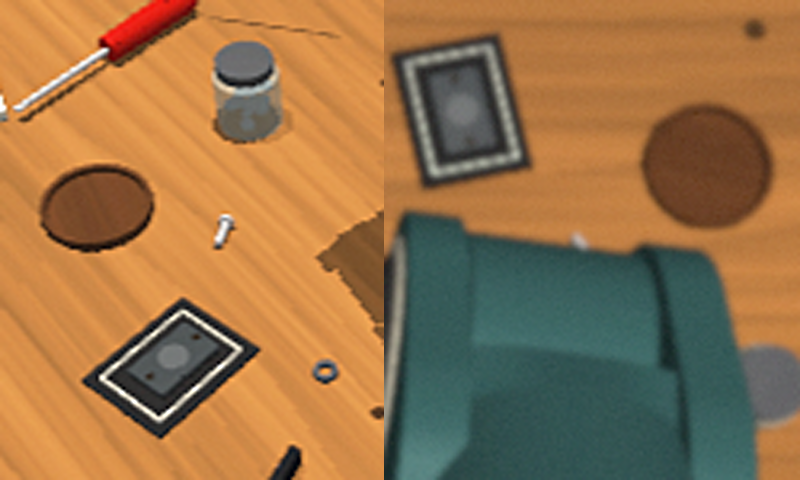

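```bash
python3 - <<'E'
from h import *
a=cv2.imread("pics/s5.png");b=cv2.imread("pics/t5.png");b0=cv2.imread("pics/top0.png")
def big(im,w,fn):
    x0,x1,y0,y1=w;h=np.moveaxis(cv2.cvtColor(im[y0:y1,x0:x1],cv2.COLOR_BGR2HSV).astype(int),2,0)
    c=max(cv2.findContours(fn(*h).astype(np.uint8),cv2.RETR_EXTERNAL,cv2.CHAIN_APPROX_NONE)[0],key=cv2.contourArea)[:,0]+[x0,y0]
    return c
for n,im,w in(("scene",a,(200,248,125,165)),("top",b,(442,500,155,208))):
    c=big(im,w,lambda H,S,V:V<150);print("holder",n,[np.round(cv2.minEnclosingCircle((plane(n,c,z)*1000).astype(np.float32))[0]) for z in(0,.01)],cv2.minEnclosingCircle((plane(n,c,.01)*1000).astype(np.float32))[1])
for n,im,w,t in(("scene",a,(255,290,88,112),112),("top",b0,(466,510,230,270),95)):
  for t in(85,95,105,115):
    c=big(im,w,lambda H,S,V:(S<95)&(V<t));p=(plane(n,c,.062)*1000).astype(np.float32);print("cap",n,t,np.round(cv2.minEnclosingCircle(p),1) if 0 else cv2.minEnclosingCircle(p), cv2.boundingRect(c))
E
```

```text
holder scene [array([ 600., -324.]), array([ 603., -314.])] 47.38020706176758
holder top [array([ 602., -320.]), array([ 599., -317.])] 45.789085388183594
cap scene 85 ((457.559326171875, -317.6868896484375), 20.48697853088379) (263, 101, 17, 6)
cap scene 95 ((456.43304443359375, -319.27783203125), 21.00875473022461) (263, 100, 17, 7)
cap scene 105 ((457.03466796875, -320.5707702636719), 21.991134643554688) (262, 100, 18, 8)
cap scene 115 ((453.2635192871094, -327.4976501464844), 27.570524215698242) (262, 93, 18, 15)
cap top 85 ((442.005859375, -304.22320556640625), 19.94921875) (470, 241, 10, 21)
cap top 95 ((445.4662780761719, -327.70562744140625), 22.761302947998047) (478, 240, 23, 21)
cap top 105 ((442.153564453125, -320.62689208984375), 32.36192321777344) (470, 239, 32, 25)
cap top 115 ((443.0378723144531, -320.73394775390625), 32.703304290771484) (470, 239, 32, 25)
```

Call:
{"fn": "jog_arm", "kwargs": {
  "rows": [
    {"dx":0.01,"dy":-0.05,"dz":0,"roll":0,"grip":1},
    {"dx":0.02,"dy":-0.1,"dz":0,"roll":0,"grip":1},
    {"dx":0.03,"dy":-0.14,"dz":0,"roll":0,"grip":1},
    {"dx":0.04,"dy":-0.18,"dz":0,"roll":0,"grip":1},
    {"dx":0.045,"dy":-0.21,"dz":0,"roll":0,"grip":1},
    {"dx":0.048,"dy":-0.2255,"dz":0,"roll":0,"grip":1},
    {"dx":0.048,"dy":-0.2255,"dz":0,"roll":0,"grip":1},
    {"dx":0.048,"dy":-0.2255,"dz":-0.03,"roll":0,"grip":1},
    {"dx":0.048,"dy":-0.2255,"dz":-0.06,"roll":0,"grip":1},
    {"dx":0.048,"dy":-0.2255,"dz":-0.06,"roll":0,"grip":1}
  ]
}}

```text
time_s: 12.7
tool_pos: [0.4468, -0.3256, 0.0883]
tcp_rot: [-3.137, 0.004, 0.216]
wrist_force: [0.2, 0.2, -0.3]
width: 1.0
grasp_force: 0.0
```

```bash
python3 - <<'E'
from h import *
a=show("scene","s6")
s=telemetry.observe();print(s["tool_pos"],s["tcp_rot"],s["wrist_force"])
cv2.imwrite("pics/c8.png",cv2.resize(a[50:150,210:330],None,fx=5,fy=5,interpolation=cv2.INTER_CUBIC)[...,::-1])
E
```

```text
[ 0.44770367 -0.32641029  0.09037642] [-3.13906336e+00  1.91487056e-03  2.16184154e-01] [0.34859816 1.35770384 0.24450958]
```

View pics/c8.png

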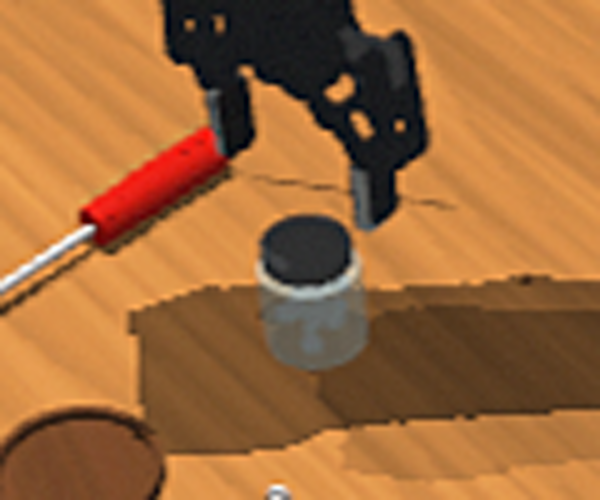

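Call:
{"fn": "jog_arm", "kwargs": {
  "rows": [
    {"dx":0,"dy":0,"dz":-0.02,"roll":0,"grip":1},
    {"dx":0,"dy":0,"dz":-0.04,"roll":0,"grip":1},
    {"dx":0,"dy":0,"dz":-0.06,"roll":0,"grip":1},
    {"dx":0,"dy":0,"dz":-0.075,"roll":0,"grip":1},
    {"dx":0,"dy":0,"dz":-0.078,"roll":0,"grip":1},
    {"dx":0,"dy":0,"dz":-0.078,"roll":0,"grip":0.8},
    {"dx":0,"dy":0,"dz":-0.078,"roll":0,"grip":0.7},
    {"dx":0,"dy":0,"dz":-0.078,"roll":0,"grip":0.6},
    {"dx":0,"dy":0,"dz":-0.078,"roll":0,"grip":0.5},
    {"dx":0,"dy":0,"dz":-0.078,"roll":0,"grip":0.5},
    {"dx":0,"dy":0,"dz":-0.078,"roll":0,"grip":0.5},
    {"dx":0,"dy":0,"dz":-0.078,"roll":0,"grip":0.5}
  ]
}}

```text
time_s: 13.95
tool_pos: [0.4489, -0.3287, 0.0148]
tcp_rot: [3.14, -0.002, 0.215]
wrist_force: [-1.1, -0.6, 9.5]
width: 0.61
grasp_force: 41.0
```

Call:
{"fn": "jog_arm", "kwargs": {
  "rows": [
    {"dx":0,"dy":0,"dz":0.02,"roll":0,"grip":0.5},
    {"dx":0,"dy":0,"dz":0.05,"roll":0,"grip":0.5},
    {"dx":0.01,"dy":0,"dz":0.06,"roll":0,"grip":0.5},
    {"dx":0.04,"dy":0.005,"dz":0.06,"roll":0,"grip":0.5},
    {"dx":0.07,"dy":0.005,"dz":0.06,"roll":0,"grip":0.5},
    {"dx":0.1,"dy":0.01,"dz":0.06,"roll":0,"grip":0.5},
    {"dx":0.13,"dy":0.0115,"dz":0.06,"roll":0,"grip":0.5},
    {"dx":0.145,"dy":0.0115,"dz":0.06,"roll":0,"grip":0.5},
    {"dx":0.153,"dy":0.0115,"dz":0.06,"roll":0,"grip":0.5},
    {"dx":0.153,"dy":0.0115,"dz":0.06,"roll":0,"grip":0.5},
    {"dx":0.153,"dy":0.0115,"dz":0.04,"roll":0,"grip":0.5},
    {"dx":0.153,"dy":0.0115,"dz":0.025,"roll":0,"grip":0.5},
    {"dx":0.153,"dy":0.0115,"dz":0.025,"roll":0,"grip":0.5}
  ]
}}

```text
time_s: 15.25
tool_pos: [0.5991, -0.3159, 0.0359]
tcp_rot: [-3.139, 0.003, 0.214]
wrist_force: [-0.6, 0.2, -3.4]
width: 0.617
grasp_force: 43.9
```

```bash
python3 - <<'E'
from h import *
a=show("scene","s7")
s=telemetry.observe();print(s["tool_pos"],s["tcp_rot"],s["wrist_force"],s["width"])
cv2.imwrite("pics/c9.png",cv2.resize(a[70:190,170:300],None,fx=4,fy=4,interpolation=cv2.INTER_CUBIC)[...,::-1])
E
```

```text
[ 0.59988947 -0.31622623  0.03727666] [-3.14021177e+00  1.95019496e-03  2.14599481e-01] [ 0.46710194 -0.4904832  -2.34549755] 0.6143150281428589
```

View pics/c9.png

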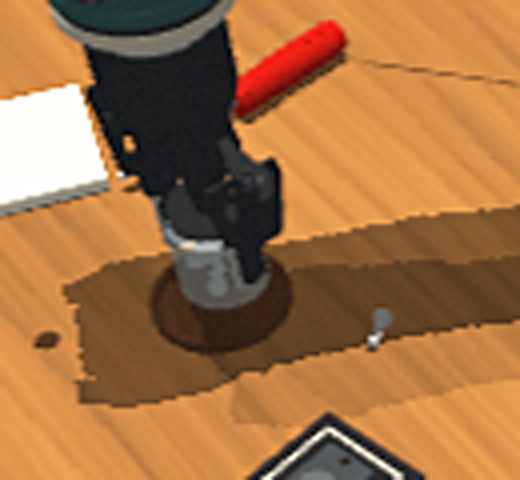

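Call:
{"fn": "jog_arm", "kwargs": {
  "rows": [
    {"dx":0,"dy":0,"dz":-0.012,"roll":0,"grip":0.5},
    {"dx":0,"dy":0,"dz":-0.018,"roll":0,"grip":0.5},
    {"dx":0,"dy":0,"dz":-0.02,"roll":0,"grip":0.5},
    {"dx":0,"dy":0,"dz":-0.02,"roll":0,"grip":0.5},
    {"dx":0,"dy":0,"dz":-0.02,"roll":0,"grip":0.5},
    {"dx":0,"dy":0,"dz":-0.02,"roll":0,"grip":0.7},
    {"dx":0,"dy":0,"dz":-0.02,"roll":0,"grip":0.8},
    {"dx":0,"dy":0,"dz":-0.02,"roll":0,"grip":0.9},
    {"dx":0,"dy":0,"dz":-0.02,"roll":0,"grip":0.9},
    {"dx":0,"dy":0,"dz":0.0,"roll":0,"grip":0.9},
    {"dx":0,"dy":0,"dz":0.03,"roll":0,"grip":0.9},
    {"dx":0,"dy":0,"dz":0.07,"roll":0,"grip":0.9},
    {"dx":0,"dy":0,"dz":0.11,"roll":0,"grip":0.9},
    {"dx":0,"dy":0,"dz":0.11,"roll":0,"grip":0.9}
  ]
}}

```text
time_s: 16.7
tool_pos: [0.6035, -0.3175, 0.1542]
tcp_rot: [3.137, -0.006, 0.215]
wrist_force: [0.5, -0.4, -0.0]
width: 0.898
grasp_force: 0.0
```

Call:
{"fn": "jog_arm", "kwargs": {
  "rows": [
    {"dx":-0.01,"dy":0.04,"dz":0,"roll":-3,"grip":0.5},
    {"dx":-0.02,"dy":0.08,"dz":0,"roll":-6,"grip":0.5},
    {"dx":-0.03,"dy":0.12,"dz":0,"roll":-9,"grip":0.5},
    {"dx":-0.04,"dy":0.16,"dz":0,"roll":-12,"grip":0.5},
    {"dx":-0.05,"dy":0.2,"dz":0,"roll":-15,"grip":0.5},
    {"dx":-0.06,"dy":0.24,"dz":0,"roll":-18.4,"grip":0.5},
    {"dx":-0.07,"dy":0.28,"dz":0,"roll":-18.4,"grip":0.5},
    {"dx":-0.08,"dy":0.32,"dz":0,"roll":-18.4,"grip":0.5},
    {"dx":-0.09,"dy":0.36,"dz":0,"roll":-18.4,"grip":0.5},
    {"dx":-0.1,"dy":0.4,"dz":0,"roll":-18.4,"grip":0.5},
    {"dx":-0.11,"dy":0.44,"dz":0,"roll":-18.4,"grip":0.5},
    {"dx":-0.12,"dy":0.48,"dz":0,"roll":-18.4,"grip":0.5},
    {"dx":-0.13,"dy":0.52,"dz":0,"roll":-18.4,"grip":0.5},
    {"dx":-0.14,"dy":0.56,"dz":0,"roll":-18.4,"grip":0.5},
    {"dx":-0.15,"dy":0.6,"dz":-0.03,"roll":-18.4,"grip":0.5},
    {"dx":-0.151,"dy":0.6255,"dz":-0.06,"roll":-18.4,"grip":0.5},
    {"dx":-0.151,"dy":0.6255,"dz":-0.1,"roll":-18.4,"grip":0.5},
    {"dx":-0.151,"dy":0.6255,"dz":-0.1,"roll":-18.4,"grip":0.5}
  ]
}}

```text
time_s: 18.5
tool_pos: [0.4474, 0.3082, 0.044]
tcp_rot: [3.137, 0.006, -0.105]
wrist_force: [0.3, -1.0, 0.6]
width: 0.496
grasp_force: 0.0
```

```bash
python3 - <<'E'
from h import *
a=show("scene","s8");b=show("top","t8")
s=telemetry.observe();print(s["tool_pos"],s["tcp_rot"],s["wrist_force"],s["width"])
f=lambda i,x0,x1,y0,y1,k:cv2.resize(i[y0:y1,x0:x1],None,fx=k,fy=k,interpolation=cv2.INTER_CUBIC)
cv2.imwrite("pics/c10.png",np.vstack([np.hstack([f(a,200,300,90,190,3),f(b,430,530,130,230,3)]),f(a,400,600,220,320,3)])[...,::-1])
E
```

```text
[0.45005203 0.30868612 0.04857177] [ 3.14068513e+00  9.47142789e-04 -1.06503097e-01] [-0.20794024 -0.08103555  1.10814416] 0.5006601531497181
```

View pics/c10.png

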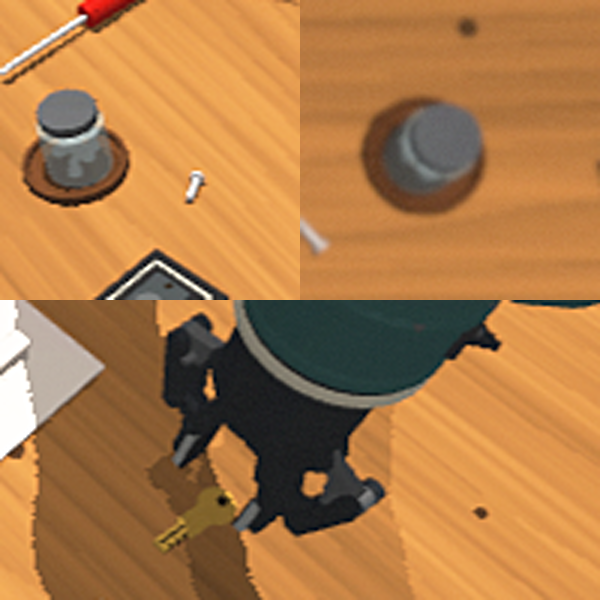

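Call:
{"fn": "jog_arm", "kwargs": {
  "rows": [
    {"dx":0.003,"dy":0,"dz":-0.03,"roll":0,"grip":0.5},
    {"dx":0.003,"dy":0,"dz":-0.045,"roll":0,"grip":0.5},
    {"dx":0.003,"dy":0,"dz":-0.047,"roll":0,"grip":0.5},
    {"dx":0.003,"dy":0,"dz":-0.047,"roll":0,"grip":0.3},
    {"dx":0.003,"dy":0,"dz":-0.047,"roll":0,"grip":0.05},
    {"dx":0.003,"dy":0,"dz":-0.047,"roll":0,"grip":0.05},
    {"dx":0.003,"dy":0,"dz":-0.047,"roll":0,"grip":0.05},
    {"dx":0.003,"dy":0,"dz":-0.047,"roll":0,"grip":0.05},
    {"dx":0.003,"dy":0,"dz":-0.047,"roll":0,"grip":0.05},
    {"dx":0.003,"dy":0,"dz":-0.047,"roll":0,"grip":0.05}
  ],
  "squeeze": 35
}}

```text
time_s: 19.6
tool_pos: [0.4536, 0.3095, 0.0026]
tcp_rot: [-3.141, -0.001, -0.106]
wrist_force: [-1.1, -2.0, 7.7]
width: 0.138
grasp_force: 34.1
```

Call:
{"fn": "jog_arm", "kwargs": {
  "rows": [
    {"dx":0,"dy":0,"dz":0.03,"roll":0,"grip":0.05},
    {"dx":0,"dy":0,"dz":0.07,"roll":0,"grip":0.05},
    {"dx":0.02,"dy":-0.01,"dz":0.09,"roll":3,"grip":0.05},
    {"dx":0.05,"dy":-0.035,"dz":0.09,"roll":6,"grip":0.05},
    {"dx":0.08,"dy":-0.06,"dz":0.09,"roll":10,"grip":0.05},
    {"dx":0.11,"dy":-0.08,"dz":0.09,"roll":14,"grip":0.05},
    {"dx":0.14,"dy":-0.1,"dz":0.09,"roll":18,"grip":0.05},
    {"dx":0.17,"dy":-0.125,"dz":0.09,"roll":19,"grip":0.05},
    {"dx":0.1865,"dy":-0.137,"dz":0.09,"roll":19,"grip":0.05},
    {"dx":0.1865,"dy":-0.137,"dz":0.07,"roll":19,"grip":0.05},
    {"dx":0.1865,"dy":-0.137,"dz":0.05,"roll":19,"grip":0.05},
    {"dx":0.1865,"dy":-0.137,"dz":0.05,"roll":19,"grip":0.05}
  ]
}}

```text
time_s: 20.8
tool_pos: [0.6384, 0.1717, 0.0497]
tcp_rot: [-3.142, 0.003, 0.225]
wrist_force: [-0.6, -0.6, -0.6]
width: 0.133
grasp_force: 34.2
```

```bash
python3 - <<'E'
from h import *
a=show("scene","s9")
s=telemetry.observe();print(s["tool_pos"],s["tcp_rot"],s["wrist_force"],s["width"])
cv2.imwrite("pics/c11.png",cv2.resize(a[200:350,270:430],None,fx=3,fy=3,interpolation=cv2.INTER_CUBIC)[...,::-1])
E
```

```text
[0.6390969  0.17207918 0.05122539] [-3.14152804e+00  1.35474793e-03  2.25600681e-01] [-0.60550132  0.92923457  0.28314069] 0.1386149170087338
```

View pics/c11.png

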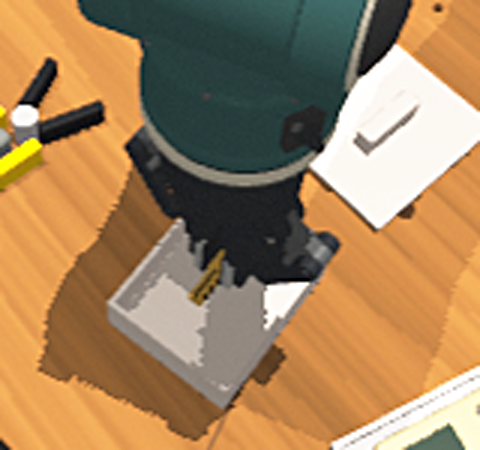

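Call:
{"fn": "jog_arm", "kwargs": {
  "rows": [
    {"dx":0,"dy":0,"dz":-0.02,"roll":0,"grip":0.05},
    {"dx":0,"dy":0,"dz":-0.041,"roll":0,"grip":0.05},
    {"dx":0,"dy":0,"dz":-0.041,"roll":0,"grip":0.05},
    {"dx":0,"dy":0,"dz":-0.041,"roll":0,"grip":0.35},
    {"dx":0,"dy":0,"dz":-0.041,"roll":0,"grip":0.35},
    {"dx":0,"dy":0,"dz":-0.041,"roll":0,"grip":0.35},
    {"dx":0,"dy":0,"dz":-0.01,"roll":0,"grip":0.35},
    {"dx":0,"dy":0,"dz":0.03,"roll":0,"grip":0.35},
    {"dx":0,"dy":0,"dz":0.06,"roll":0,"grip":0.5},
    {"dx":-0.03,"dy":0,"dz":0.06,"roll":-4,"grip":0.5},
    {"dx":-0.07,"dy":-0.01,"dz":0.06,"roll":-8,"grip":0.5},
    {"dx":-0.11,"dy":-0.015,"dz":0.06,"roll":-10.4,"grip":0.5},
    {"dx":-0.15,"dy":-0.0195,"dz":0.04,"roll":-10.4,"grip":0.5},
    {"dx":-0.167,"dy":-0.0195,"dz":0.01,"roll":-10.4,"grip":0.5},
    {"dx":-0.167,"dy":-0.0195,"dz":0.01,"roll":-10.4,"grip":0.5},
    {"dx":-0.167,"dy":-0.0195,"dz":0.01,"roll":-10.4,"grip":0.5}
  ]
}}

```text
time_s: 22.45
tool_pos: [0.4731, 0.153, 0.0619]
tcp_rot: [-3.141, -0.001, 0.044]
wrist_force: [0.2, -0.1, 0.0]
width: 0.5
grasp_force: 0.0
```

```bash
python3 - <<'E'
from h import *
a=show("scene","s10")
s=telemetry.observe();print(s["tool_pos"],s["tcp_rot"],s["wrist_force"],s["width"])
cv2.imwrite("pics/c12.png",cv2.resize(a[190:350,280:460],None,fx=3,fy=3,interpolation=cv2.INTER_CUBIC)[...,::-1])
h=cv2.cvtColor(a,cv2.COLOR_RGB2HSV).astype(int);m=(h[...,0]>=15)&(h[...,0]<35)&(h[...,1]>80);w=np.zeros(m.shape,bool);w[265:330,312:372]=1
y,x=np.nonzero(m&w);print(len(x),cv2.minAreaRect((plane("scene",np.c_[x,y],.008)*1000).astype(np.float32)) if len(x) else 0)
E
```

```text
[0.4738629  0.15302749 0.06231084] [-3.14107343e+00 -1.60609554e-03  4.39034728e-02] [-0.25241806 -0.12241123  0.84804193] 0.49566175979834776
777 ((636.3851318359375, 168.31301879882812), (127.5641860961914, 116.40817260742188), 51.19719314575195)
```

View pics/c12.png

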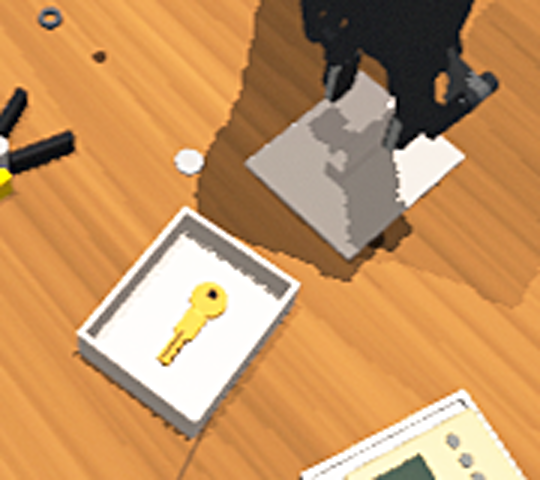

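Call:
{"fn": "jog_arm", "kwargs": {
  "rows": [
    {"dx":0,"dy":0,"dz":-0.03,"roll":0,"grip":0.5},
    {"dx":0,"dy":0,"dz":-0.048,"roll":0,"grip":0.5},
    {"dx":0,"dy":0,"dz":-0.051,"roll":0,"grip":0.5},
    {"dx":0,"dy":0,"dz":-0.051,"roll":0,"grip":0.3},
    {"dx":0,"dy":0,"dz":-0.051,"roll":0,"grip":0.05},
    {"dx":0,"dy":0,"dz":-0.051,"roll":0,"grip":0.05},
    {"dx":0,"dy":0,"dz":-0.051,"roll":0,"grip":0.05},
    {"dx":0,"dy":0,"dz":-0.051,"roll":0,"grip":0.05},
    {"dx":0,"dy":0,"dz":-0.051,"roll":0,"grip":0.05},
    {"dx":0,"dy":0,"dz":-0.051,"roll":0,"grip":0.05},
    {"dx":0,"dy":0,"dz":-0.02,"roll":0,"grip":0.05},
    {"dx":0,"dy":0,"dz":0.02,"roll":0,"grip":0.05},
    {"dx":0,"dy":0,"dz":0.03,"roll":0,"grip":0.05},
    {"dx":0,"dy":0,"dz":0.03,"roll":0,"grip":0.05}
  ],
  "squeeze": 40
}}

```text
time_s: 23.9
tool_pos: [0.4738, 0.153, 0.0933]
tcp_rot: [-3.141, -0.004, 0.044]
wrist_force: [-0.6, -0.4, -0.8]
width: 0.157
grasp_force: 39.2
```

Call:
{"fn": "jog_arm", "kwargs": {
  "rows": [
    {"dx":0.03,"dy":0.005,"dz":0,"roll":3,"grip":0.05},
    {"dx":0.06,"dy":0.01,"dz":0,"roll":6,"grip":0.05},
    {"dx":0.09,"dy":0.0195,"dz":0,"roll":9,"grip":0.05},
    {"dx":0.12,"dy":0.0195,"dz":0,"roll":10.4,"grip":0.05},
    {"dx":0.15,"dy":0.0195,"dz":0,"roll":10.4,"grip":0.05},
    {"dx":0.167,"dy":0.0195,"dz":0,"roll":10.4,"grip":0.05},
    {"dx":0.167,"dy":0.0195,"dz":-0.02,"roll":10.4,"grip":0.05},
    {"dx":0.167,"dy":0.0195,"dz":-0.035,"roll":10.4,"grip":0.05},
    {"dx":0.167,"dy":0.0195,"dz":-0.042,"roll":10.4,"grip":0.05},
    {"dx":0.167,"dy":0.0195,"dz":-0.047,"roll":10.4,"grip":0.05},
    {"dx":0.167,"dy":0.0195,"dz":-0.05,"roll":10.4,"grip":0.05},
    {"dx":0.167,"dy":0.0195,"dz":-0.053,"roll":10.4,"grip":0.05},
    {"dx":0.167,"dy":0.0195,"dz":-0.055,"roll":10.4,"grip":0.05},
    {"dx":0.167,"dy":0.0195,"dz":-0.055,"roll":10.4,"grip":0.05},
    {"dx":0.167,"dy":0.0195,"dz":-0.055,"roll":10.4,"grip":0.05}
  ]
}}

```text
time_s: 25.4
tool_pos: [0.6397, 0.1723, 0.0366]
tcp_rot: [-3.141, -0.001, 0.226]
wrist_force: [-1.1, 0.0, 1.5]
width: 0.154
grasp_force: 39.5
```

Call:
{"fn": "jog_arm", "kwargs": {
  "rows": [
    {"dx":0,"dy":0,"dz":0,"roll":0,"grip":0.4},
    {"dx":0,"dy":0,"dz":0,"roll":0,"grip":0.4},
    {"dx":0,"dy":0,"dz":0,"roll":0,"grip":0.4},
    {"dx":0,"dy":0,"dz":0.03,"roll":0,"grip":0.4},
    {"dx":0,"dy":0,"dz":0.07,"roll":0,"grip":0.4},
    {"dx":0,"dy":0,"dz":0.12,"roll":0,"grip":0.4},
    {"dx":-0.05,"dy":-0.03,"dz":0.16,"roll":0,"grip":0.4},
    {"dx":-0.09,"dy":-0.06,"dz":0.18,"roll":0,"grip":0.4},
    {"dx":-0.13,"dy":-0.09,"dz":0.18,"roll":0,"grip":0.4},
    {"dx":-0.17,"dy":-0.13,"dz":0.18,"roll":0,"grip":0.4},
    {"dx":-0.21,"dy":-0.17,"dz":0.18,"roll":0,"grip":0.4},
    {"dx":-0.25,"dy":-0.17,"dz":0.18,"roll":0,"grip":0.4},
    {"dx":-0.25,"dy":-0.17,"dz":0.18,"roll":0,"grip":0.4},
    {"dx":-0.25,"dy":-0.17,"dz":0.18,"roll":0,"grip":0.4},
    {"dx":-0.25,"dy":-0.17,"dz":0.18,"roll":0,"grip":0.4}
  ]
}}

```text
time_s: 26.9
tool_pos: [0.39, 0.0022, 0.2167]
tcp_rot: [3.141, -0.001, 0.225]
wrist_force: [-0.2, -0.3, -0.1]
width: 0.395
grasp_force: 0.0
```

```bash
python3 - <<'E'
from h import *
a=show("scene","s11");b=show("top","t11")
f=lambda i,x0,x1,y0,y1,k:cv2.resize(i[y0:y1,x0:x1],None,fx=k,fy=k,interpolation=cv2.INTER_CUBIC)
cv2.imwrite("pics/c13.png",np.vstack([f(a,190,490,80,400,1.2*1.3)])[...,::-1])
for n,im,sd in(("scene",a,(340,310)),("top",b,(232,180))):
    c,m=comp(im,"white",sd);print(n,cv2.minAreaRect((plane(n,c,.034)*1000).astype(np.float32)))
for n,im,s1 in(("scene",a,(237,209)),("top",b,(383,182))):
    c,m=comp(im,"dark",s1)
E
```

```text
scene ((641.9852905273438, 172.76805114746094), (123.58353424072266, 96.97726440429688), 12.949174880981445)
top ((635.2946166992188, 172.1958770751953), (122.37638092041016, 98.70560455322266), 13.170062065124512)
```

View pics/c13.png

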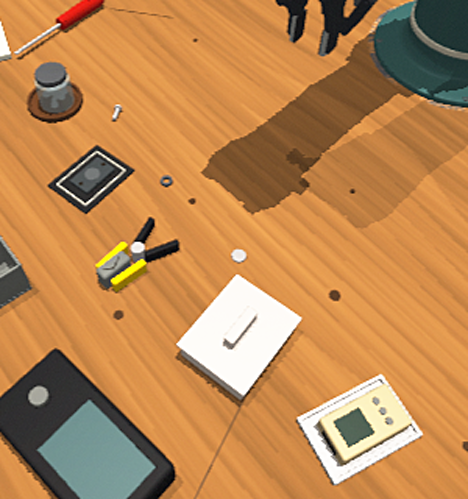

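```bash
python3 -c "
from cell import workorder
print(workorder.hand_in())"
```

```text
the job is handed in; nothing more can be done
None
```

I put all five things back and handed the job in at about 27 s, but the judge gave no verdict; in the last pictures everything looks in place: module in the cradle, plate inside the outline, jar upright in its holder, and the lid home on the tub with the key inside.

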